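Open the double-latched cash box

ROBOT

A 6-joint arm with a two-finger parallel gripper is mounted at the origin on a cart in front of the work surface, level with it; the furniture and walls round the work are solid. World frame = base frame: x ahead of the robot, y to its left, z up, the work surface at z = 0. Lengths are in m, angles in rad, forces in N, time in s.
With the tool pointing down it reaches from about 0.3 to 0.875 m from the base axis. Payload 6.4 kg.
Tool frame: the origin (TCP) lies on the centre line of the jaws, within the pads' length; the fingertips stand 22 mm ahead of it and the grasp point (between the pads) lies 3 mm ahead of it; z points along the fingers, x is the direction in which the jaws open and shut, and the axes are right-handed (so a half turn about z gives the same grasp; the last joint's range is limited). The gripper opens to 88 mm and grips with 3 to 60 N. Pads are 18 mm wide; open, the fingers measure 123 mm over their backs; the gripper's body (75 mm by 187 mm) begins 45 mm behind the grasp point.
Start: joints at [0.993, 0.181, 1.607, -0, 1.354, -0.206], TCP at [0.209, 0.536, 0.229] pointing down, gripper open.
Joint ranges: [-2.99, 2.99], [-0.89, 2.07], [0.3, 2.58], [-1.14, 4.28], [0, 2.63], [-3.12, 3.12]. Speed limits (rad/s): [2.57, 2.57, 3.01, 3.14, 3.14, 3.14].

INTERFACE

Orientations are given as a 3x3 rotation matrix whose columns are the frame's x, y, z axes.
In Python, from bench import telemetry, viewer, env gives the robot as it stands. The module is installed in compiled form; this text tells all that it offers.
- The arm moves only by the shell command python3 -m creep 'ROWS' [OPENING] [FORCE]. ROWS is JSON, a list of rows, each an object of numbers: "tx", "ty", "tz": the shift along the tool's x, y, z in cm; "ax", "ay", "az": the turn, a rotation vector about the tool's x, y, z in rad. In form: [{"tx": .., "ty": .., "tz": .., "ax": .., "ay": .., "az": ..}, ...]. A call has 1 to 5 rows; each row shifts and turns the commanded pose from where the row before left it, along the tool's axes as they then stand; what a row does not reach is not made up. A row lasts 1/12 s, in which the tool goes at most 41.7 mm and 7.16 degrees, less where a joint would pass 70% of its speed; a pose out of reach is approached as far as the arm can. A call with a gripper value outside its range is refused whole. OPENING is the opening in per cent of the stroke, from 0 (shut) to 100 (fully open), set as the call begins (- or left out, the last holds). The fingers move at their own pace and stop on an object; FORCE is the grip in N (left out, the last holds). Time passes only in rows, so rows that do not move let the fingers close. It gives the time, the measured TCP pose, the force and the opening at its end, in the units of the state.
- telemetry.state(): the state, without advancing time (a new reading comes with each control period).
- viewer.read_camera(name): name is "side" or "top" or "wrist"; returns (picture, depth): 480x640x3 uint8, red, green, blue; 480x640 float32, m along the optical axis (not along the pixel's ray), 0 where there is no reading.
- viewer.camera_params(name): a dict with "fx", "fy", "cx", "cy" (pixels), "extrinsics" (4x4, takes a point from camera to world coordinates); the wrist camera has in their place "T_tool_cam" (4x4, takes a point from camera to tool coordinates, whose origin is the TCP and whose axes are the tool frame's). Camera axes: x right, y up, looking along -z (the intrinsics and any distortion apply to the point x, -y, -z); pixel columns grow to the right and rows downward; lengths in m; the calibration is good to about 2 mm. A picture is of the moment at which its call begins: read the wrist's pose just before it. camera_params takes no time and is no camera call.
- env.finish_job(): hands the job in, once; it reports no verdict.
The state is a dict: "time": time; "joints": joint angles; "joint_vel": joint speeds; "joint_torque": joint torques, N m; "tcp_pos": TCP position; "tcp_rot": TCP orientation; "contact_force": force on the tool from outside, world axes, zero at the start; "moment": the same for the moment, N m; "width": finger opening in m.
Only numpy, scipy, OpenCV 4.12 (cv2) and the standard library are available. Lean on these libraries where they do the work, as an engineer would, in place of code of your own. Each camera call takes 0.05 s, during which the arm holds its last target. There are 200 camera calls.

TASK

Open the grey cash box on the counter. Slide its steel latch fully to the left, to the end of its travel, so that the sprung lid lifts slightly on to its safety catch; then push the small dark catch tab that was hidden under the latch to the right until the lid is free and swings open by itself. Leave the lid standing wide open.

Things in the scene. Friction and masses are not known exactly. Their poses are not given: they have to be found in the camera images.
- cash_box: Grey steel cash box fixed on the counter, 240 wide (y), 197 deep (x), 78 mm high. Origin on the counter under it; x runs from the front (robot side) to the rear hinge, y left along the front, z up. Front part, x -100 to -36 mm: lock housing, flat top at z 54 mm, with latch and catch. Lid behind it, hinge at x 95, z 74 mm, front edge 134 mm from the hinge.
- latch_fin (a point): Top centre of the upright fin on the steel slide latch; at start x -69, y -12, z 101 mm in the box frame. Fin 10 mm thick (box y), 30 mm (x), 23 mm high, on a flat hood 50 x 56 mm (x, y). Slides to the box's +y only, 70 mm to its stop, against about 3 N, and stays where left; it lets the lid go in the last 15 mm. Axes as the box's.
- catch_tab (a point): Top centre of the dark catch tab, x -72, y -25, z 70 mm in the box frame; 10 mm thick (box y), 22 mm (x), 16 mm high. Under the latch hood until that is slid away, then 50 mm free between them. Slides to the box's -y only, 25 mm to its stop, 1 to 4 N, springs back when let go. The lid is free after 16 mm and rises at once; it stays free. Axes as the box's.
- lid (a joint): Lid angle, rad: 0 closed (up to 0.02 against the latch), about 0.2 slightly raised on the catch (front edge 27 mm up), 1.35 fully open. A spring strut drives it open (about 2 N at the front edge, 1 to 2 s for the swing) and keeps it open.

How it is judged:
On the way:
1. the latch is off and the lid stands slightly raised on its safety catch (value of joint lid between 0.14 and 0.3 rad), for 0.3 s.
At the end, for the whole second after the job is handed in: The lid stands wide open (beyond 1.15 rad of its 1.35 rad swing) and at rest (value of joint lid above 1.15 rad and velocity of joint lid below 0.1 rad/s); the robot touches nothing.
It also fails if it takes over 48 s, if anything falls off the work surface, if the arm or the gripper's body presses on something with over 40 N, if the wrist force passes 120 N, or if a joint passes its speed limit or range.

## Working session

There is one attempt and no reset: what is moved stays moved. The work goes in short steps, Python scripts to look and compute and a shell command to move; the robot and the scene stay as the last step left them, time stands still between calls to the robot, and variables do not carry over. Pictures are saved under pics/ and viewed, about 8 in all and at most 12, crops included, and the job is handed in when it is done.

```bash
mkdir -p pics
cat > h.py <<'E'
import numpy as np,cv2
from bench import telemetry,viewer,env
def snap(n,f):
    s=telemetry.state();im,d=viewer.read_camera(n);cv2.imwrite('pics/'+f+'.png',im[:,:,::-1]);np.savez('pics/'+f,d=d,T=cam(n,s));return im,d
def cam(n,s):
    p=viewer.camera_params(n)
    if 'extrinsics' in p:return np.array(p['extrinsics'])
    T=np.eye(4);T[:3,:3]=s['tcp_rot'];T[:3,3]=s['tcp_pos'];return T@np.array(p['T_tool_cam'])
def pts(n,f):
    z=np.load('pics/'+f+'.npz');d=z['d'];T=z['T'];p=viewer.camera_params(n)
    v,u=np.mgrid[:480,:640]
    P=np.stack([(u-p['cx'])/p['fx']*d,-(v-p['cy'])/p['fy']*d,-d],-1)
    W=P@T[:3,:3].T+T[:3,3];W[d==0]=np.nan;return W
E
python3 - <<'E'
from h import *
s=telemetry.state();print(s)
for n in('top','side'):
    snap(n,n+'0');p=viewer.camera_params(n);print(n,{k:v for k,v in p.items()})
E
```

```text
{'time': 0.0, 'joints': array([ 9.92704867e-01,  1.81522868e-01,  1.60797012e+00, -5.97633568e-06,
        1.35377995e+00, -2.06266706e-01]), 'joint_vel': array([ 1.69351989e-03, -4.79890047e-05, -4.39842342e-04, -1.00672942e-03,
       -4.38422995e-04, -7.38817505e-04]), 'joint_torque': array([ 1.47939991e-03, -4.33845592e+01, -3.41860056e+01,  7.02063181e-02,
        3.83646030e-02, -7.14104181e-05]), 'tcp_pos': array([0.20857883, 0.53526752, 0.22843867]), 'tcp_rot': array([[ 3.63314141e-01,  9.31666250e-01, -9.13265388e-04],
       [ 9.31665243e-01, -3.63315131e-01, -1.41044099e-03],
       [-1.64586340e-03, -3.38424462e-04, -9.99998588e-01]]), 'contact_force': array([-0.6816567 ,  0.1089005 ,  0.99563037]), 'moment': array([ 0.02054042, -0.01075312,  0.0469133 ]), 'width': 0.08807120995171636}
top {'fx': 612.6531892784365, 'fy': 612.6531892784365, 'cx': 322.70900859567763, 'cy': 245.30187190822107, 'extrinsics': array([[-0.01942645,  0.99521371, -0.09577203,  0.47098344],
       [-0.99941904, -0.01664655,  0.02974022,  0.05866661],
       [ 0.0280036 ,  0.09629413,  0.99495891,  0.95517369],
       [ 0.        ,  0.        ,  0.        ,  1.        ]])}
side {'fx': 489.5916003681428, 'fy': 489.5916003681428, 'cx': 322.41029484306125, 'cy': 236.65140301635037, 'extrinsics': array([[-0.9990815 ,  0.02584979, -0.03417523,  0.51524461],
       [-0.04277136, -0.553166  ,  0.83197235,  0.75659858],
       [ 0.00260174,  0.8326699 ,  0.55376354,  0.56827988],
       [ 0.        ,  0.        ,  0.        ,  1.        ]])}
```

View pics/top0.png

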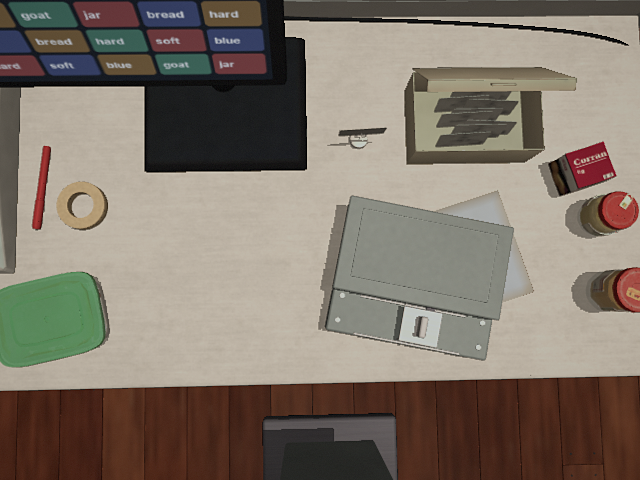

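View pics/side0.png

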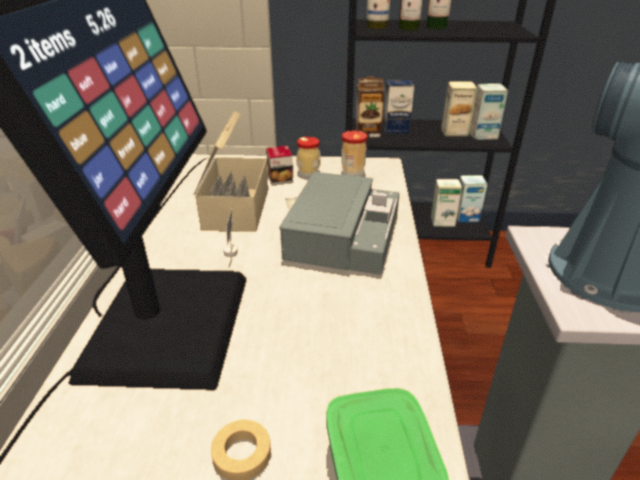

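The top view shows the box with lid corners at about (350,196), (513,228), (327,327) and (487,358). The fin is at (421,327). Next I'll fit the box pose from depth.

Run:
```python
from h import *
W=pts('top','top0')
for u,v in[(421,322),(421,335),(421,315),(370,318),(460,338),(430,250),(300,300)]:print(u,v,W[v,u].round(4))
M=np.zeros((480,640),bool);M[180:370,315:520]=1
def rect(lo,hi):
    m=(M&(W[...,2]>lo)&(W[...,2]<hi)).astype(np.uint8)
    n,l,st,_=cv2.connectedComponentsWithStats(m);k=1+np.argmax(st[1:,4]);q=W[l==k]
    r=cv2.minAreaRect((q[:,:2]*1000).astype(np.float32));print(lo,hi,len(q),r,cv2.boxPoints(r).round(1).tolist(),np.median(q[:,2]));return r
rect(.048,.13);rect(.07,.085);rect(.048,.06);rect(.09,.13)
```

```text
421 322 [ 0.4437 -0.1018  0.0994]
421 335 [ 0.4258 -0.1013  0.099 ]
421 315 [ 0.453  -0.1059  0.0794]
370 318 [ 0.4497 -0.0351  0.0577]
460 338 [ 0.418  -0.1664  0.0561]
430 250 [ 0.5458 -0.1219  0.0808]
300 300 [0.4782 0.067  0.0005]
0.048 0.13 22763 ((506.2960510253906, -107.11651611328125), (244.49058532714844, 199.50230407714844), 77.91030883789062) [[383.20001220703125, -205.8000030517578], [578.2000122070312, -247.5], [629.4000244140625, -8.5], [434.3999938964844, 33.29999923706055]] 0.07952618769185438
0.07 0.085 15870 ((536.1516723632812, -113.50616455078125), (244.45315551757812, 138.57363891601562), 77.86012268066406) [[442.70001220703125, -218.39999389648438], [578.2000122070312, -247.60000610351562], [629.5999755859375, -8.600000381469727], [494.1000061035156, 20.600000381469727]] 0.08034980291771998
0.048 0.06 5432 ((439.009033203125, -92.66084289550781), (240.5098114013672, 61.81208419799805), 77.84843444824219) [[383.5, -203.6999969482422], [443.8999938964844, -216.6999969482422], [494.5, 18.399999618530273], [434.1000061035156, 31.399999618530273]] 0.05485713391325564
0.09 0.13 173 ((436.7259216308594, -104.07684326171875), (10.389488220214844, 29.064327239990234), 77.8485336303711) [[421.3999938964844, -106.0999984741211], [449.79998779296875, -112.19999694824219], [452.0, -102.0999984741211], [423.6000061035156, -95.9000015258789]] 0.10070652283845849
```

```bash
cat >> h.py <<'E'
a=np.deg2rad(-12.1);BX=np.array([np.cos(a),np.sin(a),0]);BY=np.array([-BX[1],BX[0],0]);BZ=np.array([0,0,1.])
F=np.array([.4367,-.1041,0]);O=F+.069*BX+.012*BY
c,sn=np.cos(.436),np.sin(.436)
Z=sn*BX-c*BZ;RT=np.stack([BY,np.cross(Z,BY),Z],1)
def plan(x,y,z):
    "tip target in box mm -> tool shift cm, rotvec"
    s=telemetry.state();R=s['tcp_rot'];tip=s['tcp_pos']+.022*R[:,2]
    t=O+np.array([x,y,0])@np.stack([BX,BY,BZ])/1000+BZ*z/1000
    d=t-tip; b=tip-O
    print('t',round(s['time'],2),'tip box mm',(np.array([b@BX,b@BY,tip[2]])*1e3).round(1),'F box',[round(s['contact_force']@q,1) for q in(BX,BY,BZ)],'w',s['width'])
    print('TCP shift if no turn, tool cm',(R.T@(d)*100).round(2),'turn first rotvec',cv2.Rodrigues(R.T@RT)[0].ravel().round(3),
     'then shift cm',(RT.T@(t-.022*RT[:,2]-s['tcp_pos'])*100).round(2))
E
python3 - <<'E'
from h import *
print(viewer.camera_params('wrist')['T_tool_cam']);plan(-72,-50,150)
E
```

```text
[[ 9.99999712e-01 -1.21763208e-04 -7.48900507e-04  7.32632750e-04]
 [-3.14841149e-04 -9.64641876e-01 -2.63563941e-01 -6.69589381e-02]
 [-6.90328400e-04  2.63564101e-01 -9.64641637e-01 -1.55386668e-01]
 [ 0.00000000e+00  0.00000000e+00  0.00000000e+00  1.00000000e+00]]
t 0.1 tip box mm [-426.1  565.3  206.5] F box [np.float64(-0.4), np.float64(-0.2), np.float64(0.3)] w 0.0880895222365643
TCP shift if no turn, tool cm [-55.07  44.79   5.72] turn first rotvec [-0.435  0.036 -0.158] then shift cm [-61.54  28.78  19.87]
```

```bash
python3 -m creep '[{"az":-0.12},{"az":-0.04,"ax":-0.06},{"ax":-0.12},{"ax":-0.12},{"ax":-0.12}]' 0 20; python3 -c "
from h import *
plan(-72,-50,150)"
```

```text
t 0.1 tip box mm [-426.1  565.3  206.5] F box [np.float64(-0.4), np.float64(-0.2), np.float64(0.3)] w 0.0880895222365643
TCP shift if no turn, tool cm [-55.07  44.79   5.72] turn first rotvec [-0.435  0.036 -0.158] then shift cm [-61.54  28.78  19.87]schema error: expected keys tx, ty, tz, ax, ay, az
```

```bash
python3 -m creep '[{"tx":0,"ty":0,"tz":0,"ax":0,"ay":0,"az":-0.12},{"tx":0,"ty":0,"tz":0,"ax":-0.08,"ay":0,"az":-0.04},{"tx":0,"ty":0,"tz":0,"ax":-0.12,"ay":0,"az":0},{"tx":0,"ty":0,"tz":0,"ax":-0.12,"ay":0,"az":0},{"tx":0,"ty":0,"tz":0,"ax":-0.12,"ay":0,"az":0}]' 0 20; python3 -c "
from h import *
plan(-72,-50,150)"
```

```text
time: 0.52
tcp_pos: [0.2094, 0.5362, 0.2304]
tcp_rot: [[0.21, 0.882, 0.422], [0.978, -0.19, -0.09], [0.001, 0.431, -0.902]]
contact_force: [-0.4, -0.7, -0.1]
width: 0.0573
t 0.52 tip box mm [-416.   566.4  210.5] F box [np.float64(-0.2), np.float64(-0.7), np.float64(-0.1)] w 0.05732970303205021
TCP shift if no turn, tool cm [-61.62  28.51  20.24] turn first rotvec [ 0.01  -0.001 -0.001] then shift cm [-61.64  28.65  20.01]
```

```bash
R='x'; python3 -m creep '[{"tx":-2.8,"ty":2.2,"tz":1.4,"ax":0,"ay":0,"az":0},{"tx":-2.8,"ty":2.2,"tz":1.4,"ax":0,"ay":0,"az":0},{"tx":-2.8,"ty":2.2,"tz":1.4,"ax":0,"ay":0,"az":0},{"tx":-2.8,"ty":2.2,"tz":1.4,"ax":0,"ay":0,"az":0},{"tx":-2.8,"ty":2.2,"tz":1.4,"ax":0,"ay":0,"az":0}]' 0 20; python3 -m creep '[{"tx":-2.8,"ty":2.2,"tz":1.4,"ax":0,"ay":0,"az":0},{"tx":-2.8,"ty":2.2,"tz":1.4,"ax":0,"ay":0,"az":0},{"tx":-2.8,"ty":2.2,"tz":1.4,"ax":0,"ay":0,"az":0},{"tx":-2.8,"ty":2.2,"tz":1.4,"ax":0,"ay":0,"az":0},{"tx":-2.8,"ty":2.2,"tz":1.4,"ax":0,"ay":0,"az":0}]' 0 20;  python3 -c "
from h import *
plan(-72,-50,150)"
```

```text
time: 0.93
tcp_pos: [0.3057, 0.3703, 0.2124]
tcp_rot: [[0.209, 0.885, 0.416], [0.978, -0.188, -0.091], [-0.002, 0.426, -0.905]]
contact_force: [0.4, -0.7, 0.1]
width: 0.0237
time: 1.35
tcp_pos: [0.4031, 0.206, 0.1966]
tcp_rot: [[0.21, 0.885, 0.417], [0.978, -0.189, -0.091], [-0.002, 0.426, -0.905]]
contact_force: [0.5, -0.1, 0.2]
width: 0.0003
t 1.35 tip box mm [-157.4  284.1  176.7] F box [np.float64(0.5), np.float64(0.0), np.float64(0.2)] w 0.0002866109269278144
TCP shift if no turn, tool cm [-33.41   6.57   6.11] turn first rotvec [0.004 0.001 0.001] then shift cm [-33.41   6.63   6.03]
```

```bash
python3 -m creep '[{"tx":-3.7,"ty":0.7,"tz":0.6,"ax":0,"ay":0,"az":0},{"tx":-3.7,"ty":0.7,"tz":0.6,"ax":0,"ay":0,"az":0},{"tx":-3.7,"ty":0.7,"tz":0.6,"ax":0,"ay":0,"az":0},{"tx":-3.7,"ty":0.7,"tz":0.6,"ax":0,"ay":0,"az":0},{"tx":-3.7,"ty":0.7,"tz":0.6,"ax":0,"ay":0,"az":0}]' 0 20; python3 -m creep '[{"tx":-3.7,"ty":0.7,"tz":0.6,"ax":0,"ay":0,"az":0},{"tx":-3.7,"ty":0.7,"tz":0.6,"ax":0,"ay":0,"az":0},{"tx":-3.7,"ty":0.7,"tz":0.7,"ax":0,"ay":0,"az":0},{"tx":-3.8,"ty":0.9,"tz":0.6,"ax":0,"ay":0,"az":0},{"tx":0,"ty":0,"tz":0,"ax":0,"ay":0,"az":0}]' 0 20;  python3 -c "
from h import *
snap('wrist','w1');plan(-70,-47,86)"
```

```text
time: 1.77
tcp_pos: [0.407, 0.0161, 0.1848]
tcp_rot: [[0.209, 0.884, 0.417], [0.978, -0.188, -0.091], [-0.002, 0.427, -0.904]]
contact_force: [0.7, -0.4, 0.3]
width: 0.0004
time: 2.18
tcp_pos: [0.4127, -0.144, 0.1762]
tcp_rot: [[0.22, 0.882, 0.416], [0.975, -0.197, -0.098], [-0.005, 0.428, -0.904]]
contact_force: [0.1, 1.2, 1.0]
width: 0.0009
t 2.23 tip box mm [-75.8 -52.9 155.4] F box [np.float64(-0.3), np.float64(0.3), np.float64(-0.4)] w 0.0005104154757026222
TCP shift if no turn, tool cm [ 0.6  -2.43  6.53] turn first rotvec [ 0.004  0.005 -0.008] then shift cm [ 0.57 -2.4   6.54]
```

View pics/w1.png

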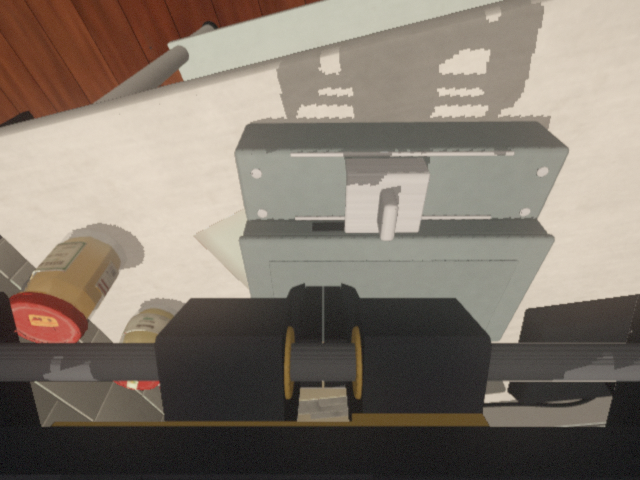

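The wrist view shows the fin at (388,215), to the right (+y) of the shut fingers at column 322, as planned. Next I'll descend.

```bash
python3 -m creep '[{"tx":0.1,"ty":-0.6,"tz":1.6,"ax":0,"ay":0,"az":0},{"tx":0.1,"ty":-0.6,"tz":1.6,"ax":0,"ay":0,"az":0},{"tx":0.1,"ty":-0.6,"tz":1.6,"ax":0,"ay":0,"az":0},{"tx":0,"ty":-0.6,"tz":1.6,"ax":0,"ay":0,"az":0},{"tx":0,"ty":0,"tz":0,"ax":0,"ay":0,"az":0}]' 0 20;  python3 -c "
from h import *
plan(-70,-47,86)"
```

```text
time: 2.65
tcp_pos: [0.4172, -0.1311, 0.1036]
tcp_rot: [[0.208, 0.887, 0.412], [0.978, -0.19, -0.086], [0.002, 0.421, -0.907]]
contact_force: [-0.6, 1.0, 0.1]
width: 0.0005
t 2.65 tip box mm [-73.1 -42.4  83.7] F box [np.float64(-0.8), np.float64(0.9), np.float64(0.1)] w 0.000546369172864135
TCP shift if no turn, tool cm [-0.46  0.38 -0.08] turn first rotvec [-0.002 -0.003  0.001] then shift cm [-0.45  0.38 -0.08]
```

```bash
python3 -m creep '[{"tx":0.4,"ty":0.4,"tz":0,"ax":0,"ay":0,"az":0},{"tx":1,"ty":0,"tz":0,"ax":0,"ay":0,"az":0},{"tx":1,"ty":0,"tz":0,"ax":0,"ay":0,"az":0},{"tx":1,"ty":0,"tz":0,"ax":0,"ay":0,"az":0},{"tx":1,"ty":0,"tz":0,"ax":0,"ay":0,"az":0}]' 0 20;  python3 -c "
from h import *
plan(-70,35,86)"
```

```text
time: 3.07
tcp_pos: [0.4321, -0.0908, 0.1096]
tcp_rot: [[0.209, 0.885, 0.417], [0.978, -0.188, -0.09], [-0.001, 0.426, -0.905]]
contact_force: [0.3, 0.3, -0.0]
width: 0.0008
t 3.07 tip box mm [-66.9   0.1  89.7] F box [np.float64(0.2), np.float64(0.3), np.float64(-0.0)] w 0.0008324990830092501
TCP shift if no turn, tool cm [ 3.49 -0.44  0.2 ] turn first rotvec [0.004 0.001 0.001] then shift cm [ 3.49 -0.43  0.2 ]
```

```bash
python3 -c "
from h import *
snap('wrist','w2');snap('top','t2')
im=cv2.imread('pics/w2.png')[100:340];t=cv2.imread('pics/t2.png')[200:380,300:540];t=cv2.resize(t,(640,480))[100:]
cv2.imwrite('pics/c2.png',np.vstack([im,t[:350]]))"
```

```text
(no output)
```

View pics/c2.png

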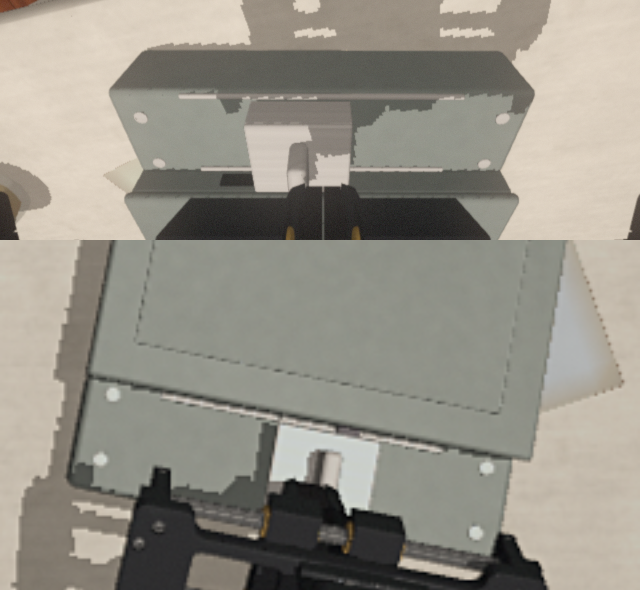

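Run:
```python
from h import *
def B(P): return np.stack([(P-O)@BX,(P-O)@BY,P[...,2]],-1)*1000
W=B(pts('top','t2'))
# crop (cx,cy) -> px
for cx,cy in[(325,455),(325,470),(325,480),(310,485),(305,492),(300,500),(300,520),(275,495),(335,510)]:
    u=int(300+cx/2.667);v=int(200+(cy-240+100)/2.667);print(cx,cy,u,v,W[v,u].round(1))
W=B(pts('wrist','w2'))
for u,v in[(297,245),(296,255),(297,270),(305,280),(310,290),(330,287),(322,292),(340,290),(260,280),(340,270)]:print(u,v,W[v,u].round(1))
```

```text
325 455 421 318 [-57.1  -7.5  98.4]
325 470 421 323 [-64.   -7.8 103. ]
325 480 421 327 [-69.4  -8.9 102.4]
310 485 416 329 [-73.3   1.7 125.5]
305 492 414 331 [-76.5   4.2 127.1]
300 500 412 334 [-80.   18.6 196.8]
300 520 412 342 [-89.1  19.8 213.3]
275 495 403 333 [-80.9  29.7 196.8]
335 510 425 338 [-82.6  -8.6 144.5]
297 245 [-82.2 -12.6  80.1]
296 255 [-82.6 -12.6  88.4]
297 270 [-82.7 -11.5  99.2]
305 280 [-76.4  -7.9  99.8]
310 290 [-90.   -4.6 118.7]
330 287 [-88.2   4.  115.3]
322 292 [-35.3   0.4  70.7]
340 290 [-89.6   8.2 118.4]
260 280 [-54.  -35.4  78.3]
340 270 [-62.2  10.6  78.3]
```

Run:
```python
from h import *
p=viewer.camera_params('wrist');T=np.linalg.inv(p['T_tool_cam'])
for q in[(0,-9,22),(0,9,22),(0,-9,-10),(0,0,22),(17,-9,22)]:
    c=T[:3,:3]@(np.array(q)/1e3)+T[:3,3];print(q,p['cx']+p['fx']*c[0]/-c[2],p['cy']-p['fy']*c[1]/-c[2])
z=np.load('pics/w2.npz');P=pts('wrist','w2');Tc=z['T'];P=(P-Tc[:3,3])@Tc[:3,:3]
A=np.array(p['T_tool_cam']);P=(P@A[:3,:3].T+A[:3,3])*1e3
for v in range(270,360,6):print(v,[P[v,u].round(0).tolist() for u in(300,318,326,345)])
```

```text
(0, -9, 22) 321.23059793860034 262.6139923901624
(0, 9, 22) 321.2666720505577 294.47887859383343
(0, -9, -10) 320.99756698412426 285.3894316372048
(0, 0, 22) 321.2488621134458 278.7470535100531
(17, -9, 22) 353.659679713061 262.6063705094253
270 [[-10.0, -10.0, 6.0], [-2.0, -1.0, 33.0], [3.0, -1.0, 34.0], [13.0, -1.0, 35.0]]
276 [[-10.0, -7.0, 7.0], [-2.0, 4.0, 36.0], [3.0, 3.0, 35.0], [14.0, 4.0, 36.0]]
282 [[-10.0, -4.0, 7.0], [-2.0, 8.0, 39.0], [3.0, 8.0, 39.0], [14.0, 8.0, 38.0]]
288 [[-9.0, -10.0, -15.0], [-1.0, -8.0, -11.0], [2.0, -8.0, -11.0], [10.0, -10.0, -15.0]]
294 [[-8.0, -10.0, -22.0], [-1.0, -8.0, -17.0], [2.0, -9.0, -19.0], [10.0, -10.0, -21.0]]
300 [[-8.0, -10.0, -27.0], [-1.0, -8.0, -23.0], [2.0, -8.0, -23.0], [9.0, -10.0, -28.0]]
306 [[-8.0, -9.0, -32.0], [-1.0, -8.0, -28.0], [2.0, -8.0, -30.0], [9.0, -9.0, -31.0]]
312 [[-8.0, -8.0, -34.0], [-1.0, -8.0, -33.0], [2.0, -8.0, -33.0], [9.0, -8.0, -34.0]]
318 [[-7.0, -8.0, -39.0], [-1.0, -7.0, -38.0], [2.0, -6.0, -35.0], [9.0, -8.0, -39.0]]
324 [[-7.0, -8.0, -44.0], [-1.0, -8.0, -43.0], [2.0, -3.0, -34.0], [8.0, -8.0, -44.0]]
330 [[-7.0, -8.0, -48.0], [-1.0, -8.0, -48.0], [2.0, -9.0, -49.0], [8.0, -8.0, -48.0]]
336 [[-7.0, -8.0, -52.0], [-1.0, -8.0, -51.0], [2.0, -9.0, -53.0], [8.0, -9.0, -53.0]]
342 [[-7.0, -7.0, -53.0], [-1.0, -7.0, -54.0], [2.0, -7.0, -54.0], [8.0, -7.0, -54.0]]
348 [[-4.0, -25.0, -87.0], [-0.0, -25.0, -87.0], [1.0, -26.0, -88.0], [5.0, -26.0, -88.0]]
354 [[-4.0, -26.0, -90.0], [-0.0, -26.0, -90.0], [1.0, -25.0, -89.0], [nan, nan, nan]]
```

```bash
python3 -c "
from h import *
snap('side','s2')
im=cv2.imread('pics/s2.png')[110:290,250:450]
cv2.imwrite('pics/c3.png',cv2.resize(im,(660,594),interpolation=3))"
```

```text
(no output)
```

View pics/c3.png

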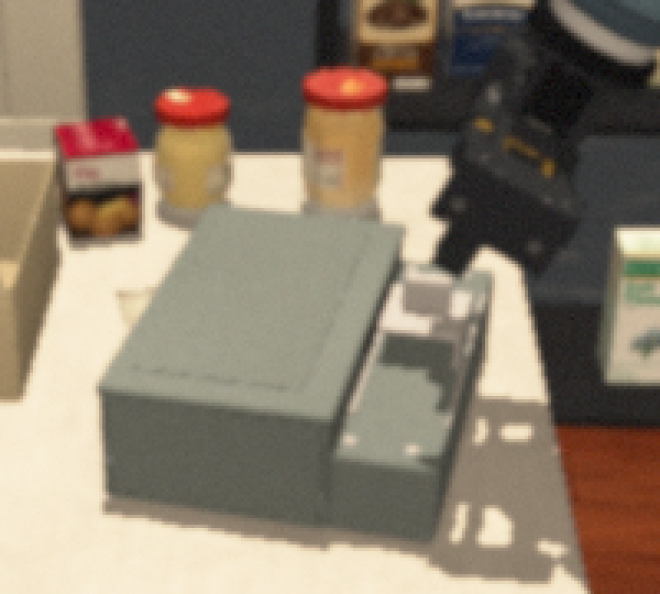

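Run:
```python
from h import *
p=viewer.camera_params('wrist')
for f in('w1','w2'):
  z=np.load(f'pics/{f}.npz');P=pts('wrist',f);Tc=z['T'];P=(P-Tc[:3,3])@Tc[:3,:3]
  A=np.array(p['T_tool_cam']);P=(P@A[:3,:3].T+A[:3,3])*1e3
  for v in range(284,420,12):print(f,v,[P[v,u].round(0).tolist() for u in(100,180,240,270,305,380,560)])
```

```text
w1 284 [[-214.0, 60.0, 166.0], [-167.0, 88.0, 237.0], [-97.0, 88.0, 237.0], [-44.0, 45.0, 129.0], [-14.0, 44.0, 126.0], [50.0, 45.0, 127.0], [278.0, 86.0, 233.0]]
w1 296 [[-214.0, 70.0, 162.0], [-173.0, 107.0, 247.0], [-100.0, 107.0, 246.0], [-46.0, 59.0, 136.0], [-7.0, -8.0, -20.0], [51.0, 58.0, 132.0], [288.0, 106.0, 243.0]]
w1 308 [[-280.0, 128.0, 257.0], [-179.0, 128.0, 256.0], [-17.0, -33.0, -84.0], [-11.0, -33.0, -83.0], [-6.0, -9.0, -32.0], [13.0, -34.0, -85.0], [291.0, 121.0, 242.0]]
w1 320 [[-290.0, 150.0, 267.0], [-28.0, -33.0, -90.0], [-16.0, -33.0, -89.0], [nan, nan, nan], [-6.0, -8.0, -41.0], [12.0, -33.0, -90.0], [286.0, 132.0, 232.0]]
w1 332 [[-1021.0, 748.0, 1314.0], [-26.0, -33.0, -95.0], [-15.0, -33.0, -95.0], [-9.0, -34.0, -95.0], [-5.0, -8.0, -50.0], [12.0, -33.0, -94.0], [285.0, 145.0, 227.0]]
w1 344 [[-48.0, -26.0, -86.0], [-26.0, -32.0, -97.0], [-15.0, -32.0, -96.0], [-9.0, -32.0, -96.0], [-3.0, -26.0, -87.0], [11.0, -32.0, -97.0], [52.0, -26.0, -87.0]]
w1 356 [[-46.0, -25.0, -89.0], [-25.0, -31.0, -98.0], [-14.0, -30.0, -98.0], [-9.0, -29.0, -96.0], [-3.0, -25
[... 2153 characters left out ...]
 -97.0], [50.0, -23.0, -91.0]]
w2 380 [[-46.0, -20.0, -90.0], [-26.0, -25.0, -98.0], [-15.0, -25.0, -97.0], [-9.0, -24.0, -97.0], [-3.0, -20.0, -90.0], [12.0, -25.0, -97.0], [50.0, -20.0, -91.0]]
w2 392 [[-238.0, 185.0, 171.0], [-27.0, -22.0, -97.0], [-15.0, -21.0, -96.0], [-9.0, -22.0, -97.0], [-14.0, 124.0, 91.0], [11.0, -23.0, -98.0], [260.0, 190.0, 176.0]]
w2 404 [[-256.0, 218.0, 191.0], [-27.0, -19.0, -97.0], [-15.0, -20.0, -98.0], [-10.0, -18.0, -95.0], [-19.0, 211.0, 184.0], [12.0, -19.0, -97.0], [272.0, 215.0, 188.0]]
w2 416 [[-246.0, 219.0, 175.0], [-27.0, -16.0, -97.0], [-15.0, -17.0, -97.0], [-10.0, -16.0, -97.0], [-19.0, 216.0, 171.0], [12.0, -17.0, -98.0], [285.0, 242.0, 201.0]]
```

The fingers have passed over the fin without touching it. The top, wrist and side cameras all show the shut fingertips about 32 mm short of the stated offset, ending at tool z of about -10 mm. I'll use the measured value and go back.

```bash
sed -i "s/tip=s\['tcp_pos'\]+.022/tip=s['tcp_pos']-.010/; s/t-.022\*RT/t+.010*RT/" h.py; python3 -m creep '[{"tx":-2,"ty":0,"tz":0,"ax":0,"ay":0,"az":0},{"tx":-2,"ty":0,"tz":0,"ax":0,"ay":0,"az":0},{"tx":-0.7,"ty":0,"tz":0,"ax":0,"ay":0,"az":0},{"tx":0,"ty":0,"tz":0,"ax":0,"ay":0,"az":0}]' 0 20;  python3 -c "
from h import *
plan(-68,-47,89)"
```

```text
time: 3.55
tcp_pos: [0.4221, -0.14, 0.1097]
tcp_rot: [[0.212, 0.884, 0.417], [0.977, -0.191, -0.093], [-0.002, 0.427, -0.904]]
contact_force: [-0.7, -0.5, 0.9]
width: 0.0002
t 3.55 tip box mm [-80.  -50.1 118.7] F box [np.float64(-0.5), np.float64(-0.6), np.float64(0.9)] w 0.0002488432551805295
TCP shift if no turn, tool cm [ 0.32 -0.19  3.2 ] turn first rotvec [ 0.005  0.003 -0.001] then shift cm [ 0.32 -0.17  3.2 ]
```

```bash
python3 -m creep '[{"tx":0,"ty":0,"tz":1,"ax":0,"ay":0,"az":0},{"tx":0,"ty":-0.1,"tz":1,"ax":0,"ay":0,"az":0},{"tx":0,"ty":-0.1,"tz":1,"ax":0,"ay":0,"az":0},{"tx":0,"ty":0,"tz":0.2,"ax":0,"ay":0,"az":0},{"tx":0,"ty":0,"tz":0,"ax":0,"ay":0,"az":0}]' 0 20;  python3 -c "
from h import *
plan(-68,-47,89)"
python3 -m creep '[{"tx":0.7,"ty":0,"tz":0,"ax":0,"ay":0,"az":0},{"tx":0.7,"ty":0,"tz":0,"ax":0,"ay":0,"az":0},{"tx":0.7,"ty":0,"tz":0,"ax":0,"ay":0,"az":0},{"tx":0.7,"ty":0,"tz":0,"ax":0,"ay":0,"az":0},{"tx":0.7,"ty":0,"tz":0,"ax":0,"ay":0,"az":0}]';  python3 -c "
from h import *
plan(-68,35,89)"
```

```text
time: 3.97
tcp_pos: [0.4332, -0.1399, 0.0785]
tcp_rot: [[0.21, 0.885, 0.415], [0.978, -0.19, -0.089], [-0.0, 0.424, -0.905]]
contact_force: [-0.2, -0.2, 0.1]
width: 0.0002
t 3.97 tip box mm [-69.2 -47.8  87.5] F box [np.float64(-0.2), np.float64(-0.2), np.float64(0.1)] w 0.0002167880914998548
TCP shift if no turn, tool cm [ 0.08  0.17 -0.08] turn first rotvec [0.002 0.    0.   ] then shift cm [ 0.08  0.16 -0.08]
time: 4.38
tcp_pos: [0.4411, -0.1066, 0.0797]
tcp_rot: [[0.21, 0.884, 0.417], [0.978, -0.189, -0.092], [-0.003, 0.427, -0.904]]
contact_force: [-1.2, -3.2, -1.8]
width: 0.0005
t 4.38 tip box mm [-68.5 -13.5  88.8] F box [np.float64(-0.5), np.float64(-3.4), np.float64(-1.8)] w 0.00047274878391618305
TCP shift if no turn, tool cm [ 4.85  0.06 -0.02] turn first rotvec [0.005 0.003 0.001] then shift cm [ 4.85  0.05 -0.  ]
```

Contact at about 3.4 N, so the latch is moving. I'll keep pushing.

```bash
python3 -m creep '[{"tx":0.8,"ty":0,"tz":0,"ax":0,"ay":0,"az":0},{"tx":0.8,"ty":0,"tz":0,"ax":0,"ay":0,"az":0},{"tx":0.8,"ty":0,"tz":0,"ax":0,"ay":0,"az":0},{"tx":0.8,"ty":0,"tz":0,"ax":0,"ay":0,"az":0},{"tx":0.8,"ty":0,"tz":0,"ax":0,"ay":0,"az":0}]';  python3 -c "
from h import *
plan(-68,35,89)"
python3 -m creep '[{"tx":0.4,"ty":0,"tz":0,"ax":0,"ay":0,"az":0},{"tx":0.3,"ty":0,"tz":0,"ax":0,"ay":0,"az":0},{"tx":0.2,"ty":0,"tz":0,"ax":0,"ay":0,"az":0},{"tx":0.2,"ty":0,"tz":0,"ax":0,"ay":0,"az":0},{"tx":0,"ty":0,"tz":0,"ax":0,"ay":0,"az":0}]';  python3 -c "
from h import *
plan(-68,35,89)"
```

```text
time: 4.8
tcp_pos: [0.4495, -0.0673, 0.0797]
tcp_rot: [[0.21, 0.884, 0.417], [0.978, -0.189, -0.092], [-0.002, 0.427, -0.904]]
contact_force: [0.1, -2.2, -1.1]
width: 0.0005
t 4.8 tip box mm [-68.4  26.7  88.7] F box [np.float64(0.6), np.float64(-2.2), np.float64(-1.1)] w 0.00048048326461390444
TCP shift if no turn, tool cm [ 0.83  0.05 -0.01] turn first rotvec [0.005 0.002 0.   ] then shift cm [ 0.84  0.04 -0.01]
time: 5.22
tcp_pos: [0.452, -0.0569, 0.0793]
tcp_rot: [[0.21, 0.884, 0.417], [0.978, -0.189, -0.092], [-0.002, 0.427, -0.904]]
contact_force: [-0.4, -0.8, 1.7]
width: 0.0009
t 5.22 tip box mm [-68.2  37.4  88.4] F box [np.float64(-0.2), np.float64(-0.9), np.float64(1.7)] w 0.0009242712504844131
TCP shift if no turn, tool cm [-0.24  0.05 -0.05] turn first rotvec [0.005 0.002 0.   ] then shift cm [-0.24  0.04 -0.05]
```

```bash
python3 -m creep '[{"tx":0.2,"ty":0,"tz":0,"ax":0,"ay":0,"az":0},{"tx":0.2,"ty":0,"tz":0,"ax":0,"ay":0,"az":0},{"tx":0,"ty":0,"tz":0,"ax":0,"ay":0,"az":0}]';  python3 -c "
from h import *
plan(-68,35,89)"
python3 -m creep '[{"tx":0.2,"ty":0,"tz":0,"ax":0,"ay":0,"az":0},{"tx":0.1,"ty":0,"tz":0,"ax":0,"ay":0,"az":0},{"tx":0,"ty":0,"tz":0,"ax":0,"ay":0,"az":0}]';  python3 -c "
from h import *
plan(-68,35,89);snap('wrist','w3');snap('side','s3')
im=cv2.imread('pics/w3.png')[100:340];t=cv2.imread('pics/s3.png')[130:290,250:450];t=cv2.resize(t,(440,352))
t=cv2.copyMakeBorder(t,0,0,0,200,0)
cv2.imwrite('pics/c4.png',np.vstack([im,t]))"
```

```text
time: 5.47
tcp_pos: [0.4525, -0.0559, 0.0794]
tcp_rot: [[0.21, 0.885, 0.416], [0.978, -0.187, -0.097], [-0.008, 0.427, -0.904]]
contact_force: [-14.3, -24.0, 7.7]
width: 0.0005
t 5.47 tip box mm [-67.9  38.6  88.5] F box [np.float64(-9.0), np.float64(-26.5), np.float64(7.7)] w 0.0004956776932468905
TCP shift if no turn, tool cm [-0.36  0.01 -0.05] turn first rotvec [0.005 0.007 0.003] then shift cm [-0.35  0.01 -0.05]
time: 5.72
tcp_pos: [0.4529, -0.0553, 0.0795]
tcp_rot: [[0.211, 0.885, 0.416], [0.977, -0.186, -0.1], [-0.012, 0.427, -0.904]]
contact_force: [-25.8, -41.0, 10.0]
width: 0.0002
t 5.72 tip box mm [-67.7  39.2  88.6] F box [np.float64(-16.7), np.float64(-45.5), np.float64(10.0)] w 0.00021114858398977131
TCP shift if no turn, tool cm [-0.42 -0.01 -0.05] turn first rotvec [0.006 0.011 0.004] then shift cm [-0.41 -0.02 -0.05]
```

View pics/c4.png

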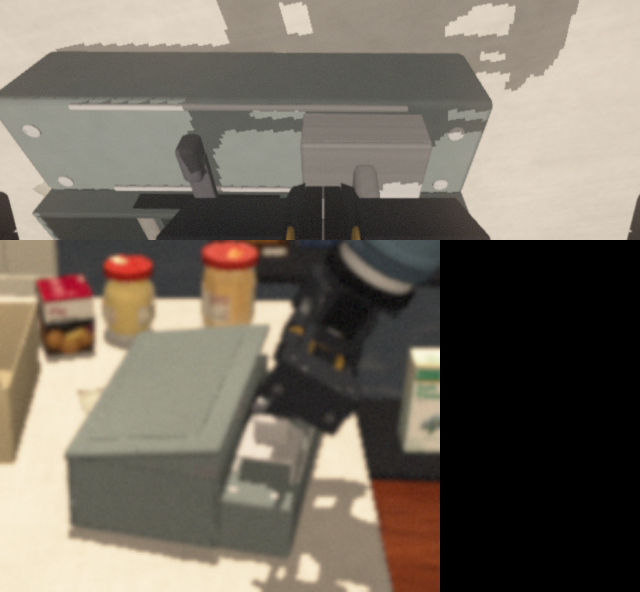

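The latch is against its stop (45 N). The lid is raised, and the catch tab is visible at about (190,150) in the crop. I'll back off and descend into the gap.

```bash
python3 -m creep '[{"tx":-0.5,"ty":0,"tz":0,"ax":0,"ay":0,"az":0},{"tx":-1,"ty":0,"tz":0,"ax":0,"ay":0,"az":0},{"tx":-1.2,"ty":0,"tz":0,"ax":0,"ay":0,"az":0},{"tx":-1.1,"ty":0,"tz":0,"ax":0,"ay":0,"az":0},{"tx":0,"ty":0,"tz":0,"ax":0,"ay":0,"az":0}]';  python3 -c "
from h import *
plan(-72,5,62)
W=pts('wrist','w3');B=np.stack([(W-O)@BX,(W-O)@BY,W[...,2]],-1)*1000
for u,v in[(190,240),(185,245),(190,252),(195,258),(305,250),(365,272)]:print(u,v,B[v,u].round(0))"
```

```text
time: 6.23
tcp_pos: [0.4449, -0.0883, 0.079]
tcp_rot: [[0.212, 0.884, 0.416], [0.977, -0.192, -0.092], [-0.001, 0.426, -0.905]]
contact_force: [0.1, -0.3, 1.0]
width: 0.0006
t 6.23 tip box mm [-68.5   5.2  88. ] F box [np.float64(0.1), np.float64(-0.3), np.float64(1.0)] w 0.0005542342303232624
TCP shift if no turn, tool cm [-0.02 -1.42  2.21] turn first rotvec [ 0.004  0.002 -0.002] then shift cm [-0.02 -1.42  2.21]
190 240 [-82. -24.  62.]
185 245 [-82. -25.  66.]
190 252 [-81. -22.  69.]
195 258 [-76. -21.  68.]
305 250 [-90.  32.  77.]
365 272 [-82.  58.  83.]
```

Everything matches. Next come the descent and then the push toward -y.

```bash
python3 -m creep '[{"tx":0,"ty":-0.5,"tz":0.7,"ax":0,"ay":0,"az":0},{"tx":0,"ty":-0.5,"tz":0.7,"ax":0,"ay":0,"az":0},{"tx":0,"ty":-0.4,"tz":0.8,"ax":0,"ay":0,"az":0},{"tx":0,"ty":0,"tz":0,"ax":0,"ay":0,"az":0}]';  python3 -c "
from h import *
plan(-72,-30,62)"
python3 -m creep '[{"tx":-0.6,"ty":0,"tz":0,"ax":0,"ay":0,"az":0},{"tx":-0.6,"ty":0,"tz":0,"ax":0,"ay":0,"az":0},{"tx":-0.6,"ty":0,"tz":0,"ax":0,"ay":0,"az":0},{"tx":-0.4,"ty":0,"tz":0,"ax":0,"ay":0,"az":0},{"tx":-0.4,"ty":0,"tz":0,"ax":0,"ay":0,"az":0}]'; python3 -c "
from h import *
plan(-72,-30,62)"
```

```text
time: 6.57
tcp_pos: [0.4405, -0.0851, 0.0513]
tcp_rot: [[0.211, 0.886, 0.413], [0.978, -0.191, -0.089], [0.0, 0.423, -0.906]]
contact_force: [0.1, 0.3, -0.3]
width: 0.0005
t 6.57 tip box mm [-73.5   7.4  60.4] F box [np.float64(0.0), np.float64(0.4), np.float64(-0.3)] w 0.0004601943240382289
TCP shift if no turn, tool cm [-3.74  0.21 -0.08] turn first rotvec [ 0.     0.    -0.001] then shift cm [-3.74  0.2  -0.09]
time: 6.98
tcp_pos: [0.4362, -0.1112, 0.0531]
tcp_rot: [[0.21, 0.885, 0.416], [0.978, -0.19, -0.09], [-0.0, 0.425, -0.905]]
contact_force: [1.5, 4.3, -0.7]
width: 0.0004
t 6.98 tip box mm [-72.2 -19.   62.1] F box [np.float64(0.5), np.float64(4.5), np.float64(-0.7)] w 0.00044604205605119565
TCP shift if no turn, tool cm [-1.1   0.01  0.02] turn first rotvec [ 0.003  0.001 -0.   ] then shift cm [-1.1   0.01  0.02]
```

```bash
python3 -m creep '[{"tx":-0.3,"ty":0,"tz":0,"ax":0,"ay":0,"az":0},{"tx":-0.3,"ty":0,"tz":0,"ax":0,"ay":0,"az":0},{"tx":-0.3,"ty":0,"tz":0,"ax":0,"ay":0,"az":0},{"tx":0,"ty":0,"tz":0,"ax":0,"ay":0,"az":0},{"tx":0,"ty":0,"tz":0,"ax":0,"ay":0,"az":0}]'; python3 -c "
from h import *
plan(-72,-30,62);snap('side','s5')
t=cv2.imread('pics/s5.png')[80:290,230:470]
cv2.imwrite('pics/c5.png',cv2.resize(t,(600,525)))"
```

```text
time: 7.4
tcp_pos: [0.4343, -0.1206, 0.053]
tcp_rot: [[0.211, 0.885, 0.416], [0.978, -0.19, -0.091], [-0.001, 0.426, -0.905]]
contact_force: [0.2, 2.7, 0.4]
width: 0.0003
t 7.4 tip box mm [-72.1 -28.6  62.1] F box [np.float64(-0.4), np.float64(2.7), np.float64(0.4)] w 0.00028263554522483224
TCP shift if no turn, tool cm [-0.14  0.01  0.01] turn first rotvec [ 0.004  0.002 -0.   ] then shift cm [-0.14  0.    0.01]
```

View pics/c5.png

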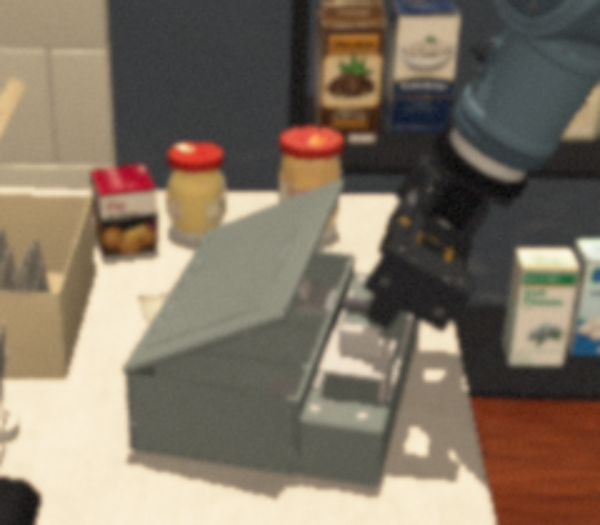

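The lid is free and already about 0.6 rad up. Now I'll move off the tab and retreat along the tool axis, away from the lid.

```bash
python3 -m creep '[{"tx":0.8,"ty":0,"tz":0,"ax":0,"ay":0,"az":0},{"tx":0.8,"ty":0,"tz":0,"ax":0,"ay":0,"az":0},{"tx":0.8,"ty":0,"tz":0,"ax":0,"ay":0,"az":0},{"tx":0.5,"ty":0,"tz":0,"ax":0,"ay":0,"az":0},{"tx":0,"ty":0,"tz":-1,"ax":0,"ay":0,"az":0}]'
python3 -m creep '[{"tx":0,"ty":0,"tz":-2,"ax":0,"ay":0,"az":0},{"tx":0,"ty":0,"tz":-2,"ax":0,"ay":0,"az":0},{"tx":0,"ty":0,"tz":-2,"ax":0,"ay":0,"az":0},{"tx":0,"ty":0,"tz":-2,"ax":0,"ay":0,"az":0},{"tx":0,"ty":0,"tz":0,"ax":0,"ay":0,"az":0}]'
for i in 1 2 3 4; do python3 -m creep '[{"tx":0,"ty":0,"tz":0,"ax":0,"ay":0,"az":0},{"tx":0,"ty":0,"tz":0,"ax":0,"ay":0,"az":0},{"tx":0,"ty":0,"tz":0,"ax":0,"ay":0,"az":0},{"tx":0,"ty":0,"tz":0,"ax":0,"ay":0,"az":0},{"tx":0,"ty":0,"tz":0,"ax":0,"ay":0,"az":0}]' >/dev/null; done
python3 -c "
from h import *
plan(-72,-30,62);snap('side','s6')
t=cv2.imread('pics/s6.png')[80:290,230:470]
cv2.imwrite('pics/c6.png',cv2.resize(t,(600,525)))"
```

```text
time: 7.87
tcp_pos: [0.4363, -0.0907, 0.0614]
tcp_rot: [[0.21, 0.885, 0.415], [0.978, -0.189, -0.091], [-0.002, 0.425, -0.905]]
contact_force: [-0.4, -0.2, -1.0]
width: 0.0004
time: 8.28
tcp_pos: [0.4046, -0.0855, 0.1386]
tcp_rot: [[0.211, 0.882, 0.422], [0.978, -0.187, -0.096], [-0.006, 0.433, -0.902]]
contact_force: [0.6, -0.5, 0.8]
width: 0.0007
t 9.95 tip box mm [-110.3    0.6  143.6] F box [np.float64(0.4), np.float64(0.6), np.float64(0.5)] w 0.0010156195879513885
TCP shift if no turn, tool cm [-3.05 -0.01  9.01] turn first rotvec [0.004 0.002 0.   ] then shift cm [-3.06  0.02  9.01]
```

View pics/c6.png

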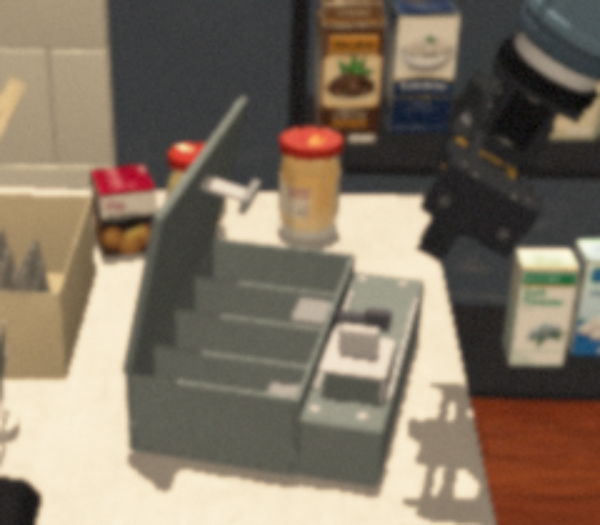

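The lid stands up and the arm is clear. I'll check its angle and whether it is still.

```bash
for i in 1 2; do python3 -m creep '[{"tx":0,"ty":0,"tz":-1,"ax":0,"ay":0,"az":0},{"tx":0,"ty":0,"tz":-1,"ax":0,"ay":0,"az":0},{"tx":0,"ty":0,"tz":0,"ax":0,"ay":0,"az":0},{"tx":0,"ty":0,"tz":0,"ax":0,"ay":0,"az":0},{"tx":0,"ty":0,"tz":0,"ax":0,"ay":0,"az":0}]' >/dev/null; done
python3 -c "
from h import *
snap('side','s7');snap('top','t7')
for n,f in(('side','s6'),('side','s7'),('top','t7')):
  W=pts(n,f);B=np.stack([(W-O)@BX,(W-O)@BY,W[...,2]],-1)*1000
  q=B[(abs(B[...,1])<115)&(B[...,2]>100)&(B[...,2]<230)&(B[...,0]>40)&(B[...,0]<150)]
  a=np.arctan2(q[:,2]-74,95-q[:,0]);print(f,len(q),np.percentile(a,[10,50,90]),q[:,2].max())
"
```

```text
s6 1247 [1.27173434 1.32038674 1.34882444] 207.71698498391444
s7 1239 [1.27134708 1.3203115  1.34763498] 208.1046970320657
t7 2098 [1.23308504 1.36120309 1.41669861] 209.02521127395235
```

```bash
python3 -c "
from h import *
s=telemetry.state();print(s['time'],s['contact_force']);env.finish_job()"
```

```text
10.9333 [ 0.30628255 -0.4460495  -0.00491374]
the job is handed in; nothing more can be done
```

The cash box is open and the job is handed in at about 10.9 s. I slid the latch left to its stop, and the lid rose on to its safety catch. Then I pushed the catch tab about 22 mm to the right, the lid swung open, and I backed the arm clear.

**Last checks:** side-camera depth put the lid at about 1.32 rad, the same in two pictures roughly 1 s apart. The top camera gave about 1.36 rad. The contact force was about 0.5 N, which is sensor noise, so the robot was touching nothing.

**What disagreed:**
- **Fingertip position:** with the jaws shut, the fingertips were about 32 mm shorter than stated. My first push passed over the fin without touching it. I measured the real tip position from the cameras and repeated the push.
- **Force at the latch stop:** the fingertips pressed on the fin with about 45 N along the slide (about 49 N in total at the wrist). That is well under the 120 N wrist limit. The 40 N limit covers the arm and gripper body. The body did not appear to be touching anything, but I had no direct check of that.
- **Lid on the catch:** I confirmed the raised position only by eye. It lasted about 1 s or more, but I did not measure the angle.

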